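# Tip the upended carton lid-up on the packing mat

### The arm

A 6-joint arm with a two-finger parallel gripper is mounted at the origin on a cart in front of the work surface, level with it; the furniture and walls round the work are solid. World frame = base frame: x ahead of the robot, y to its left, z up, the work surface at z = 0. Lengths are in m, angles in rad, forces in N, time in s.
With the tool pointing down it reaches from about 0.325 to 0.9 m from the base axis. Payload 6.1 kg.
Tool frame: the origin (TCP) lies at the very end of the fingers, on their centre line; the grasp point (between the pads) lies 19 mm behind it; z points along the fingers, y is the direction in which the jaws open and shut (so a half turn about z gives the same grasp; the last joint's range is limited). The gripper opens to 85 mm and grips with 20 to 120 N. Pads are 22 mm wide; open, the fingers measure 114 mm over their backs; the gripper's body (76 mm by 85 mm) begins 54 mm behind the grasp point. The pads swing forward as they close: fully open they stand 13 mm farther back than shut.
Start: joints at [-1.469, 0.22, 1.526, -0, 1.395, -0.126], TCP at [0.141, -0.609, 0.231] pointing down, gripper open.
Joint ranges: [-2.98, 2.98], [-0.91, 2.08], [0.09, 2.57], [-1.24, 4.39], [0.2, 2.65], [-2.68, 2.68]. Speed limits (rad/s): [2.57, 2.57, 3.01, 3.14, 3.14, 3.14].

### API

Orientations are given as a rotation vector (axis times angle).
In Python, from plant import sensors, cams, ticket gives the robot as it stands.
- The arm moves only by the tool jog_arm, never from a script. Its argument "deltas" is a list that holds one entry, the list of rows, each a list of 5 numbers: the opening, from 0 (shut) to 1 (fully open), then the shift along the tool's x, y, z in m, then the turn about the tool's z in degrees. In form: [[[grip, tx, ty, tz, roll], ...]]. A call has 1 to 8 rows; each row shifts and turns the commanded pose from where the row before left it, along the tool's axes as they then stand; what a row does not reach is not made up. A row lasts 1/12 s, in which the tool goes at most 41.7 mm and 7.16 degrees, less where a joint would pass 70% of its speed; a pose out of reach is approached as far as the arm can. A call with a gripper value outside its range is refused whole. The fingers move at their own pace and stop on an object; the grip force is fixed at half the most. Time passes only in rows, so rows that do not move let the fingers close. It gives the time, the measured TCP pose, the force and the opening at its end, in the units of the state.
- sensors.sense(): the state, without advancing time (a new reading comes with each control period).
- cams.capture(name): name is "scene" or "top" or "wrist"; returns the picture (400x640x3 uint8, blue, green, red); there is no depth.
- cams.camera_params(name): a dict with "fx", "fy", "cx", "cy" (pixels), "k1" (the pictures are not rectified: a ray, as slopes to the right and down, at radius r is drawn at 1 + k1 r^2 times it, then the intrinsics apply), "extrinsics" (4x4, takes a point from camera to world coordinates). Camera axes: x right, y down, z forward; pixel columns grow to the right and rows downward; lengths in m; the calibration is good to about 2 mm. A picture is of the moment at which its call begins: read the wrist's pose just before it. camera_params takes no time and is no camera call; for the wrist camera it gives the pose at the moment of the call.
- ticket.job_done(): hands the job in, once; it reports no verdict.
The state is a dict: "time": time; "joints": joint angles; "joint_vel": joint speeds; "joint_efforts": joint torques, N m; "position": TCP position; "orientation": TCP orientation; "ft_force": force on the tool from outside, world axes, zero at the start; "ft_torque": the same for the moment, N m; "finger_gap": finger opening in m.
Only numpy, scipy, OpenCV 4.12 (cv2) and the standard library are available. Lean on these libraries where they do the work, as an engineer would, in place of code of your own. Each camera call takes 0.05 s, during which the arm holds its last target.

### The job

The cardboard carton on the packing mat has been put down on its end, with its taped lid looking sideways. Tip it over so that it lies flat in the middle of the mat, inside the white corner marks, with the taped lid facing up ready for its label, and let go of it. Leave the other standing carton beside the mat as it is.

Things in the scene. Friction and masses are not known exactly. Their poses are not given: they have to be found in the camera images.
- carton_center (a point): Centre of the cardboard carton on the mat: loose box 65 x 110 x 40 mm (own x, y, z), 0.13-0.25 kg. Own +z points out of the lid, a 65 x 110 mm face with a pale tape strip along it. At the start y is vertical (110 mm tall) and the lid looks roughly towards the robot, away from the mat's middle. Pushed near its top, away from the lid side, it tips about its far lower edge and falls past about 20 degrees.
- mat: Fixed dark packing mat, 240 x 170 x 2 mm (own x, y, z), with four white corner marks leaving 150 x 105 mm inside them, centred. Origin at the middle of its underside, z up; its x points roughly away from the robot. The carton stands about square to it, 75 mm from the middle towards its -x end, so that tipping it straight over lays it near the middle.
- other_carton_center (a point): Centre of another cardboard carton, 95 x 62 x 48 mm, also standing on its end (95 mm tall) but on the bench beside the mat, left or right; to be left alone. A hand stamp, 80 mm tall, stands on the opposite side of the mat.
Mind the look-alikes: they are no part of the job. Leave any purple look-alike of the part that bears carton_center alone.

How it is judged:
At the end, for the whole second after the job is handed in: The carton lies flat and at rest on the mat, taped lid up within 10 degrees, its centre within 30 mm of the middle of the mat, and the fingers do not touch it (angle between carton_center's own z axis and vertical below 0.17 rad and height (world z) of carton_center below 0.03 m and horizontal distance between carton_center and mat below 0.03 m and linear speed of carton below 0.02 m/s and contact force between carton and the fingers below 0.1 N).
It fails at once if the other standing carton is moved by more than 20 mm or knocked over (distance of other_carton_center from where it was at the start of the episode above 0.02 m).
It also fails if it takes over 26 s, if anything falls off the work surface, if the arm or the gripper's body presses on something with over 40 N, if the wrist force passes 120 N, or if a joint passes its speed limit or range.

## Working session

There is one attempt and no reset: what is moved stays moved. The work goes in short steps, Python scripts to look and compute and a tool call to move; the robot and the scene stay as the last step left them, time stands still between calls to the robot, and variables do not carry over. Pictures are saved under pics/ and viewed, and the job is handed in when it is done.

Besides the shell and the picture viewer there is one more tool, called after ">>>" by a JSON object that holds its "op" and its "data", one argument or row to a line. jog_arm: Moves the arm, as the interface text tells. Its arguments: {"type":"object","properties":{"deltas":{"type":"array","items":{"type":"array","items":{"type":"array","items":{"type":"number"}}}}},"required":["deltas"]}

```bash
mkdir -p pics; ls; python3 - <<'E'
from plant import sensors,cams
import cv2
print(sensors.sense())
for n in ("scene","top"):
    im=cams.capture(n); cv2.imwrite(f"pics/{n}0.png",im)
    p=cams.camera_params(n); print(n,{k:(v if k!="extrinsics" else [[round(float(x),3) for x in r] for r in v]) for k,v in p.items()})
E
```

```text
pics
{'time': 0.0, 'joints': array([-1.46909374e+00,  2.21224607e-01,  1.52763141e+00, -9.76891991e-06,
        1.39472980e+00, -1.26102344e-01]), 'joint_vel': array([-4.24986411e-04, -6.85606843e-05,  3.52475406e-04,  3.16821749e-04,
        1.16151384e-03,  1.08216810e-05]), 'joint_efforts': array([-1.37801937e-03, -4.96905434e+01, -3.89396024e+01, -4.46061367e-04,
        1.09619150e-02, -6.60656852e-06]), 'position': array([ 0.14107761, -0.60822859,  0.23018946]), 'orientation': array([-3.11925500e+00, -3.56838052e-01, -2.30765895e-05]), 'ft_force': array([0.42805857, 0.05036472, 0.57823398]), 'ft_torque': array([ 0.03623158, -0.0020209 ,  0.01346825]), 'finger_gap': 0.08534127121353981}
scene {'fx': 479.3058577333559, 'fy': 479.3058577333559, 'cx': 322.1919604239079, 'cy': 197.13761441744765, 'k1': 0.041980752954631884, 'extrinsics': [[0.893, -0.336, 0.299, 0.294], [-0.45, -0.645, 0.618, -0.641], [-0.015, -0.686, -0.727, 0.67], [0.0, 0.0, 0.0, 1.0]]}
top {'fx': 447.51163932763046, 'fy': 447.51163932763046, 'cx': 320.37105898011134, 'cy': 204.19565403175682, 'k1': -0.10149102132178617, 'extrinsics': [[0.014, -0.989, 0.144, 0.454], [-1.0, -0.011, 0.023, -0.13], [-0.021, -0.144, -0.989, 0.901], [0.0, 0.0, 0.0, 1.0]]}
```

View pics/scene0.png

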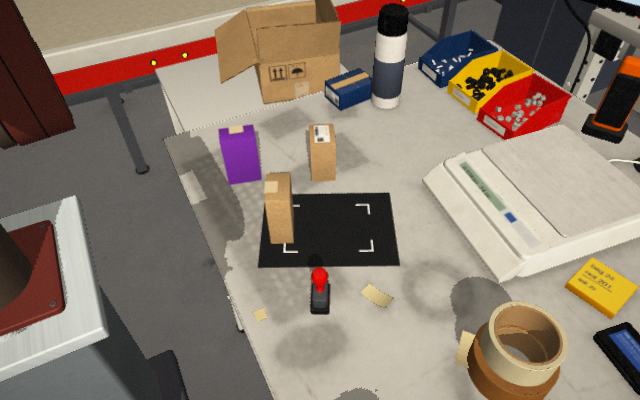

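View pics/top0.png

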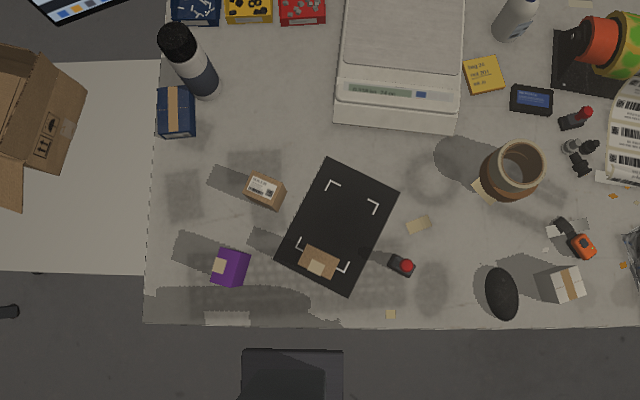

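```bash
python3 - <<'E'
import cv2
im=cv2.imread("pics/top0.png"); c=im[145:305,225:425]; cv2.imwrite("pics/topc.png",cv2.resize(cv2.convertScaleAbs(c,alpha=1.6),None,fx=4,fy=3.75,interpolation=cv2.INTER_CUBIC)[:600,:800])
im=cv2.imread("pics/scene0.png"); c=im[160:280,250:410]; cv2.imwrite("pics/scc.png",cv2.resize(cv2.convertScaleAbs(c,alpha=1.5),None,fx=5,fy=5,interpolation=cv2.INTER_CUBIC))
E
```

```text
(no output)
```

View pics/topc.png

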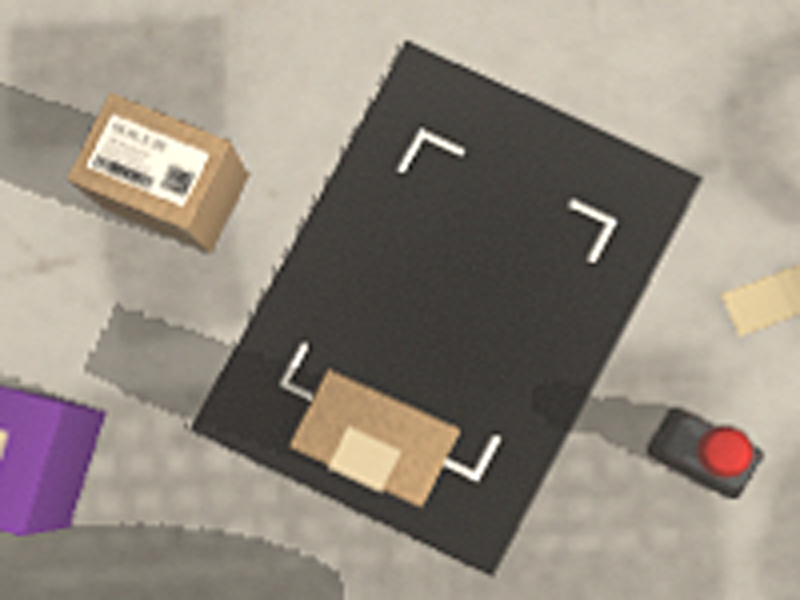

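View pics/scc.png

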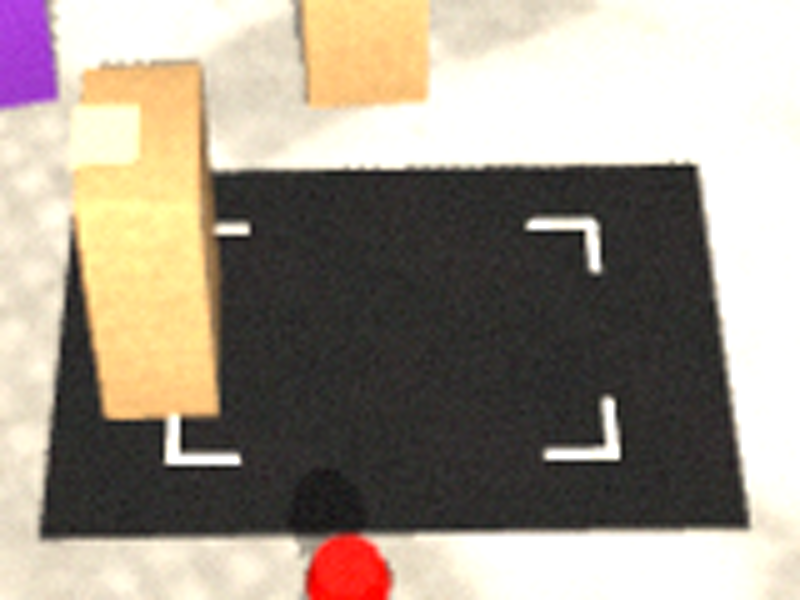

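```bash
cat > h.py <<'E'
import numpy as np, cv2
from plant import sensors,cams
def ray(name,px,p=None):
    p=p or cams.camera_params(name)
    K=np.array([[p["fx"],0,p["cx"]],[0,p["fy"],p["cy"]],[0,0,1.]])
    u=cv2.undistortPoints(np.array(px,float).reshape(-1,1,2),K,np.array([p["k1"],0,0,0.])).reshape(-1,2)
    E=np.array(p["extrinsics"]); d=np.c_[u,np.ones(len(u))]@E[:3,:3].T
    return E[:3,3],d
def onz(name,px,z,p=None):
    o,d=ray(name,px,p); return o+d*((z-o[2])/d[:,2])[:,None]
E
python3 - <<'E'
from h import *
np.set_printoptions(precision=4,suppress=True)
t=lambda L:[(225+u/4,145+v/3.75) for u,v in L]
s=lambda L:[(250+u/5,160+v/5) for u,v in L]
def show(n,P):
    print(n,P[:,:2].tolist() if 0 else P[:,:2].round(4).ravel(),"c",P.mean(0)[:2]); e=np.roll(P,-1,0)-P; print("  len",np.linalg.norm(e,axis=1),"ang",np.degrees(np.arctan2(e[:,1],e[:,0])))
show("mat",onz("top",t([(405,41),(702,178),(493,574),(193,430)]),.002))
show("mat sc",onz("scene",s([(218,172),(696,165),(748,528),(42,536)]),.002))
show("carton top",onz("top",t([(330,370),(460,430),(424,507),(290,450)]),.112))
show("carton top sc",onz("scene",s([(84,68),(200,62),(208,200),(78,198)]),.112))
show("other",onz("top",t([(110,95),(228,140),(190,212),(70,185)]),.095))
show("purple",onz("top",[(217,246),(251,254),(243,287),(210,279)],.11))
show("stamp",onz("top",t([(700,452),(750,452),(725,428)]),.075))
E
```

```text
mat [ 0.6858 -0.1195  0.6109 -0.2718  0.3979 -0.1666  0.4714 -0.0159] c [ 0.5415 -0.1434]
  len [0.1697 0.2376 0.1677 0.2381] ang [-116.1843  153.7274   63.9939  -25.7936]
mat sc [ 0.5229 -0.0418  0.6878 -0.1235  0.6128 -0.2751  0.4002 -0.169 ] c [ 0.5559 -0.1524]
  len [0.1841 0.1691 0.2376 0.1767] ang [ -26.3643 -116.3282  153.4863   46.0462]
carton top [ 0.4983 -0.0897  0.471  -0.1472  0.4351 -0.1318  0.4607 -0.0728] c [ 0.4663 -0.1104]
  len [0.0637 0.039  0.0643 0.0413] ang [-115.3839  156.8341   66.6194  -24.161 ]
carton top sc [ 0.4652 -0.0756  0.501  -0.091   0.4773 -0.1502  0.4408 -0.1303] c [ 0.4711 -0.1117]
  len [0.039  0.0638 0.0416 0.0599] ang [ -23.2789 -111.7944  151.2918   65.9855]
other [ 0.6334  0.0158  0.6112 -0.0398  0.5753 -0.0233  0.5881  0.0326] c [ 0.602  -0.0037]
  len [0.0598 0.0395 0.0574 0.0483] ang [-111.7473  155.3624   77.1171  -20.4134]
purple [0.4918 0.072  0.4787 0.0103 0.4205 0.0226 0.4332 0.0822] c [0.456  0.0468]
  len [0.0631 0.0594 0.0609 0.0595] ang [-101.9969  168.0231   78.001    -9.8413]
stamp [ 0.4623 -0.2581  0.4626 -0.2811  0.4741 -0.2697] c [ 0.4663 -0.2696]
  len [0.023  0.0163 0.0165] ang [-89.4962  44.5544 135.4983]
```

Candidates for the target, by top-view pixel:
- Plain tan carton on the mat at (318,262), with pale tape wrapping over its robot-side top edge.
- Tan carton with a white label beside the mat at (265,188). This is the one to leave alone.
- Purple look-alike at (230,266).

I choose the first. In the close crop its top measures about 64 x 40 mm and it stands about 78 mm from the mat's middle on the robot side. The mat measures 238 x 169 mm, centred at (0.542,-0.144) with yaw -26°.

Next I move to a point behind the lid, staying high.

>>> {"op": "jog_arm", "data": {
  "deltas": [
    [[0.35, 0.023, -0.0285, 0, 0], [0.35, 0.023, -0.0285, 0, 0], [0.35, 0.023, -0.0285, 0, 0], [0.35, 0.023, -0.0285, 0, 0], [0.35, 0.023, -0.0285, 0, 0], [0.35, 0.023, -0.0285, 0, 0], [0.35, 0.023, -0.0285, 0, 0], [0.35, 0.023, -0.0285, 0, 0]]
  ]
}}

```text
time: 0.77
position: [0.2691, -0.3433, 0.2308]
orientation: [-3.121, -0.356, 0.0]
ft_force: [1.1, -0.7, -0.5]
finger_gap: 0.03
```

>>> {"op": "jog_arm", "data": {
  "deltas": [
    [[0.35, 0.023, -0.0285, 0, 0], [0.35, 0.023, -0.0285, 0, 0], [0.35, 0.023, -0.0285, 0, 0], [0.35, 0.023, -0.0285, 0, 0], [0.35, 0.023, -0.0285, 0, 0], [0.35, 0.023, -0.0285, 0, 0], [0.35, 0.023, -0.0285, 0, 0], [0.35, 0.02, -0.0285, 0, 0]]
  ]
}}

```text
time: 1.43
position: [0.3941, -0.0803, 0.2312]
orientation: [3.121, 0.357, 0.001]
ft_force: [0.4, -0.6, 1.4]
finger_gap: 0.0297
```

>>> {"op": "jog_arm", "data": {
  "deltas": [
    [[0.35, 0, 0, 0, 6.5], [0.35, 0, 0, 0, 6.5], [0.35, 0, 0, 0, 6.5], [0.35, 0, 0, 0, 6.5], [0.35, 0, 0, 0, 6.5], [0.35, 0, 0, 0, 6], [0.35, 0, 0, 0, 0]]
  ]
}}

```text
time: 2.02
position: [0.3935, -0.082, 0.2309]
orientation: [-3.063, 0.697, 0.001]
ft_force: [-0.4, 0.5, 0.2]
finger_gap: 0.0298
```

>>> {"op": "jog_arm", "data": {
  "deltas": [
    [[0.35, 0, -0.006, 0.03, 0], [0.35, 0, 0, 0.035, 0], [0.35, 0, 0, 0.035, 0], [0.35, 0, 0, 0.03, 0], [0.35, 0, 0, 0.018, 0], [0.35, 0, 0, 0, 0]]
  ]
}}

```text
time: 2.52
position: [0.3925, -0.0753, 0.079]
orientation: [-3.064, 0.687, 0.014]
ft_force: [0.2, 0.3, -0.0]
finger_gap: 0.0294
```

```bash
python3 - <<'E'
from h import *
s=sensors.sense(); print(s["position"],s["orientation"],s["ft_force"])
a=cams.capture("scene")[120:290,180:420]; b=cams.capture("top")[190:310,200:370]
cv2.imwrite("pics/a1.png",cv2.resize(a,(800,567),interpolation=2)); cv2.imwrite("pics/b1.png",cv2.resize(b,(800,565),interpolation=2))
E
```

```text
[ 0.39254607 -0.07531194  0.07895997] [-3.06403967  0.68702153  0.01366298] [ 0.24879281  0.26216082 -0.0134433 ]
```

View pics/a1.png

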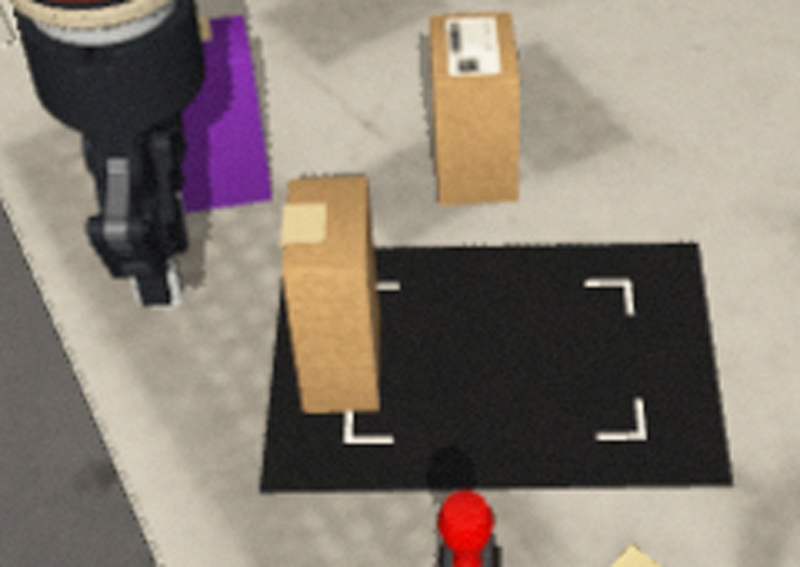

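View pics/b1.png

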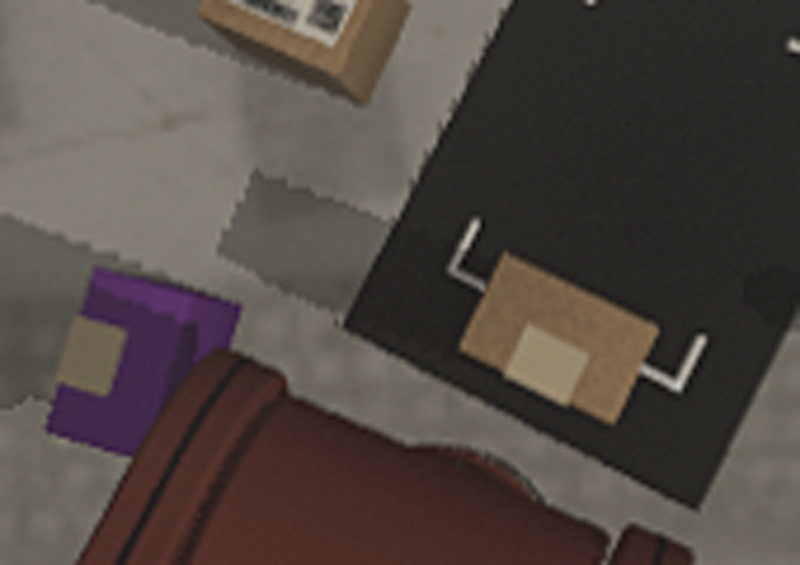

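The fingers are centred behind the lid. The carton's top is at about (570,340) in the top crop and the mat extends away beyond it. I push along the tool's +x.

>>> {"op": "jog_arm", "data": {
  "deltas": [
    [[0.35, 0.015, 0, -0.005, 0], [0.35, 0.015, 0, 0, 0], [0.35, 0.01, 0, 0, 0], [0.35, 0.005, 0, 0, 0], [0.35, 0.005, 0, 0, 0], [0.35, 0.005, 0, 0, 0], [0.35, 0.005, 0, 0, 0]]
  ]
}}

```text
time: 3.2
position: [0.4508, -0.1027, 0.0888]
orientation: [3.065, -0.691, 0.001]
ft_force: [-0.8, 1.6, 0.1]
finger_gap: 0.0301
```

>>> {"op": "jog_arm", "data": {
  "deltas": [
    [[0.35, 0.005, 0, 0, 0], [0.35, 0.005, 0, 0, 0], [0.35, 0.004, 0, 0, 0]]
  ]
}}

```text
time: 3.45
position: [0.4636, -0.1088, 0.0883]
orientation: [3.064, -0.692, 0.0]
ft_force: [0.4, 0.2, -0.4]
finger_gap: 0.03
```

```bash
python3 - <<'E'
from h import *
s=sensors.sense(); print(s["position"],s["orientation"],s["ft_force"])
a=cams.capture("scene")[120:290,180:420]
cv2.imwrite("pics/a2.png",cv2.resize(a,(800,567),interpolation=2))
E
```

```text
[ 0.46355641 -0.10878175  0.08832435] [ 3.06443638e+00 -6.91841624e-01  2.00589338e-04] [ 0.44341122  0.15623293 -0.44456984]
```

View pics/a2.png

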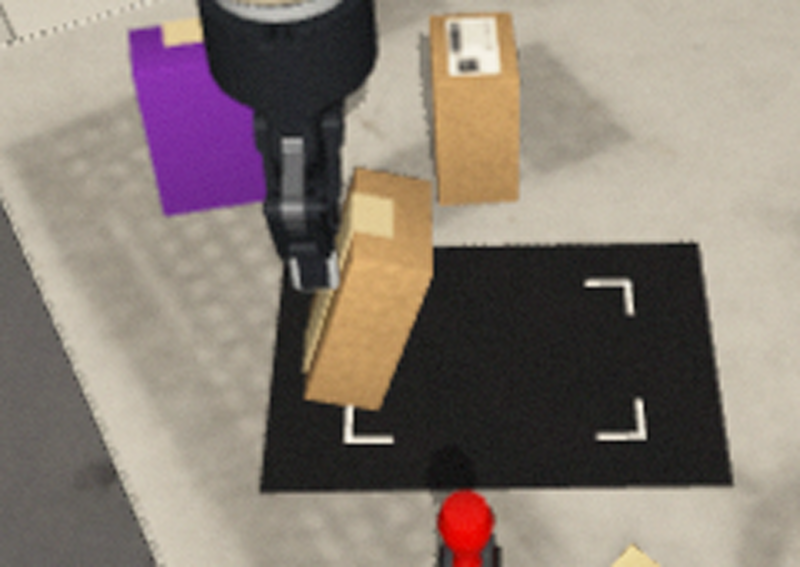

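The carton is leaning about 18° about its far lower edge, which has not slid (around (380,408)). The fingers are on the lid at about (325,280). I carry on slowly.

>>> {"op": "jog_arm", "data": {
  "deltas": [
    [[0.35, 0.004, 0, 0, 0], [0.35, 0.004, 0, 0, 0], [0.35, 0.003, 0, 0, 0], [0.35, 0.003, 0, 0, 0], [0.35, 0, 0, 0, 0], [0.35, 0, 0, 0, 0], [0.35, 0, 0, 0, 0]]
  ]
}}

```text
time: 4.08
position: [0.4756, -0.1145, 0.0882]
orientation: [-3.064, 0.692, 0.001]
ft_force: [0.3, -0.7, 0.2]
finger_gap: 0.0302
```

```bash
python3 - <<'E'
from h import *
s=sensors.sense(); print(s["position"],s["orientation"],s["ft_force"])
a=cams.capture("scene")[120:290,180:420]
cv2.imwrite("pics/a3.png",cv2.resize(a,(800,567),interpolation=2))
E
```

```text
[ 0.47562613 -0.11450743  0.08820878] [-3.06438758e+00  6.91864913e-01  5.13039672e-04] [ 0.25493231 -0.66611995  0.15551975]
```

View pics/a3.png

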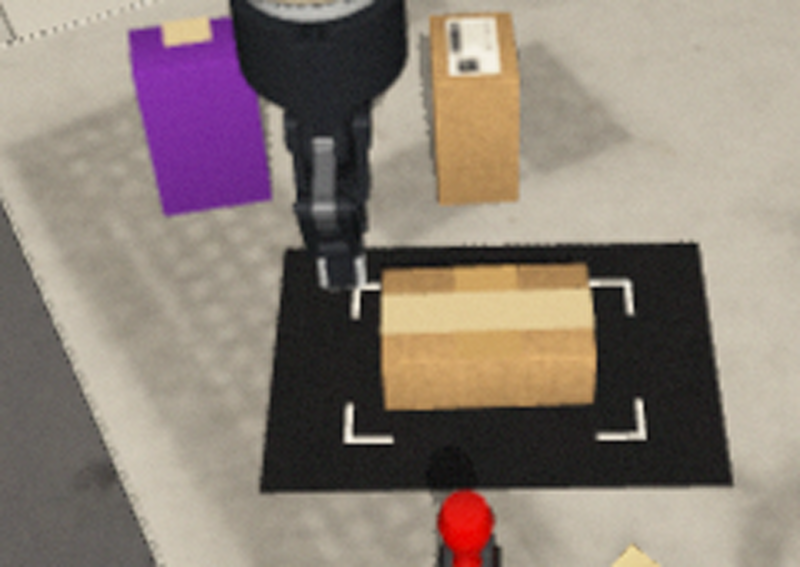

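The carton lies flat with its tape up, inside the marks. Lid corners in the crop are near (382,268), (587,264), (595,335) and (383,337). I back off and measure.

>>> {"op": "jog_arm", "data": {
  "deltas": [
    [[0.35, -0.03, 0, -0.02, 0], [0.35, -0.035, 0, -0.02, 0], [0.35, -0.03, 0, -0.03, 0], [0.35, 0, 0, -0.03, 0], [0.35, 0, 0, 0, 0], [0.35, 0, 0, 0, 0]]
  ]
}}

```text
time: 4.63
position: [0.3917, -0.0744, 0.19]
orientation: [3.064, -0.691, 0.009]
ft_force: [0.4, 0.1, -0.5]
finger_gap: 0.0298
```

```bash
python3 - <<'E'
from h import *
s=sensors.sense(); print(s["position"],s["ft_force"])
a=cams.capture("top"); cv2.imwrite("pics/top4.png",a); a=a[145:305,225:425]
cv2.imwrite("pics/b4.png",cv2.resize(cv2.convertScaleAbs(a,alpha=1.6),(800,600),interpolation=2))
t=lambda L:[(180+u*.3,120+v*.3) for u,v in L]
P=onz("scene",t([(382,268),(587,264),(595,335),(383,337)]),.042); print(P.round(3),P.mean(0))
E
```

```text
[ 0.3916618  -0.07439425  0.19003143] [ 0.37056935  0.12056673 -0.46420891]
[[ 0.505 -0.092  0.042]
 [ 0.604 -0.14   0.042]
 [ 0.583 -0.186  0.042]
 [ 0.485 -0.137  0.042]] [ 0.54396843 -0.13870322  0.042     ]
```

View pics/b4.png

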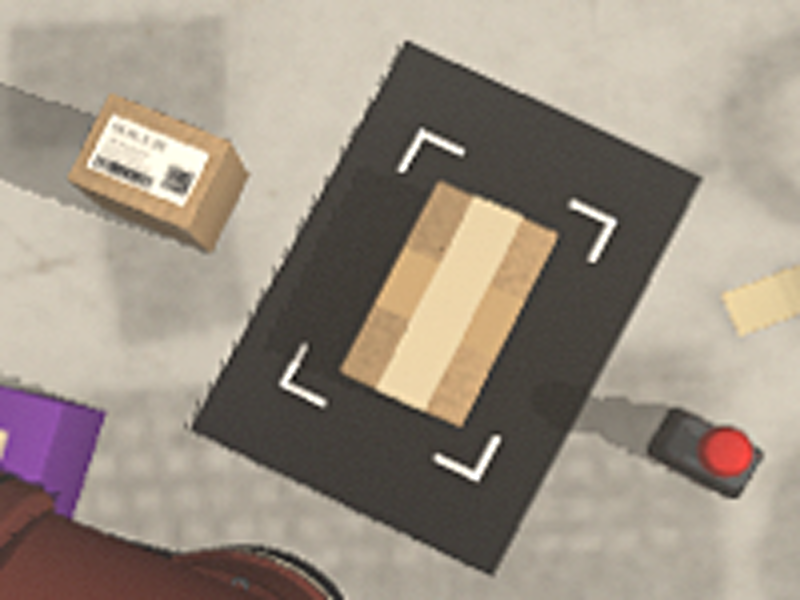

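The top view shows the taped lid up, with corners (437,181), (557,232), (462,427) and (341,372), all inside the four marks. The other carton is in the same pixels as at the start.

```bash
python3 - <<'E'
from h import *
from plant import ticket
t=lambda L:[(225+u/4,145+v/3.75) for u,v in L]
P=onz("top",t([(437,181),(557,232),(462,427),(341,372)]),.042); e=np.linalg.norm(np.roll(P,-1,0)-P,axis=1)
d=np.linalg.norm(P.mean(0)[:2]-[.5415,-.1434]); print(P.mean(0),e,"off",d)
b=cams.capture("top"); a=cv2.imread("pics/top4.png"); f=cv2.imread("pics/top0.png")
print("motion lid",cv2.absdiff(a,b)[180:275,300:375].mean(),"other",cv2.absdiff(f,b)[165:215,240:290].mean())
if d<.015: print(ticket.job_done())
E
```

```text
[ 0.53777205 -0.14308995  0.042     ] [0.06394177 0.11040003 0.06430323 0.10930304] off 0.0037408235364835467
motion lid 0.8772865497076023 other 1.9028
the job is handed in; nothing more can be done
None
```

The carton now lies flat in the middle of the mat with its taped lid up, and I handed the job in at about 4.7 s of the 26 s allowed. I tipped it by pushing slowly near the top of the lid with the part-open fingers, then backed the arm off and raised it.

- **Position:** the lid centre measured about 4 mm from the mat's middle in the top view. The three lid corners checked in the scene view put it about 5 mm off. All four lid corners are inside the white marks.
- **Lid size:** it measured about 64 x 110 mm at a height of 42 mm, which fits a carton lying flat.
- **At rest:** two pictures taken after the carton fell showed no movement beyond image noise. The fingers are clear of it.
- **Other carton:** it sits in the same pixels as at the start, apart from small image differences. The purple look-alike and the stamp were not touched.

No check failed, and the two camera views agreed to about 8 mm.

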